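# Pin the book rack's sliding bookend with a ball-lock pin

### The arm

A 6-joint arm with a two-finger parallel gripper is mounted at the origin on a cart in front of the work surface, level with it; the furniture and walls round the work are solid. World frame = base frame: x ahead of the robot, y to its left, z up, the work surface at z = 0. Lengths are in m, angles in rad, forces in N, time in s.
With the tool pointing down it reaches from about 0.4 to 0.825 m from the base axis. Payload 7 kg.
Tool frame: the origin (TCP) lies at the very end of the fingers, on their centre line; the grasp point (between the pads) lies 19 mm behind it (arm.grip_point_offset is the distance from the TCP to the grasp point, in m); z points along the fingers, y is the line along which they close (so a half turn about z gives the same grasp; the last joint's range is limited). The gripper opens to 88 mm and grips with 3 to 60 N. Pads are 19 mm wide; open, the fingers measure 130 mm over their backs; the gripper's body (78 mm by 193 mm) begins 47 mm behind the grasp point.
Start: joints at [1.621, 0.359, 0.012, 0, -1.224, -0.288], TCP at [0.159, 0.656, 0.227] pointing down, gripper open.
Joint ranges: [-3.07, 3.07], [-1.43, 2.12], [-1.02, 1.25], [-3.03, 1.67], [-3.05, -0], [-3.03, 3.03]. Speed limits (rad/s): [2.39, 2.39, 3.01, 3.14, 3.14, 3.14].

### API

Orientations are given as [roll, pitch, yaw] about the fixed x, y, z axes, in that order (R = Rz(yaw) Ry(pitch) Rx(roll)).
In Python, from station import arm, cams gives the robot as it stands.
- The arm moves only by the shell command python3 -m handwheel 'ROWS' [FORCE]. ROWS is JSON, a list that holds one entry, the list of rows, each a list of 7 numbers: the shift along the tool's x, y, z normalised to -1 to 1, where 1 is 0.08 m, then the turn, a rotation vector about the tool's x, y, z normalised to -1 to 1, where 1 is 0.5 rad, then the closure in counts, from 0 (fully open) to 255 (shut). In form: [[[x, y, z, wx, wy, wz, hand], ...]]. A call has 1 to 5 rows; each row is the pose to reach, as a shift and turn from the pose commanded when the call began, along the tool's axes at that moment; what a row does not reach only later rows make up. A row lasts 1/8 s, in which the tool goes at most 62.5 mm and 10.7 degrees, less where a joint would pass 70% of its speed; a pose out of reach is approached as far as the arm can. A call with a number of a shift or a turn outside -1 to 1 is refused whole. A call with a gripper value outside its range is refused whole. The fingers move at their own pace and stop on an object; FORCE is the grip in N (left out, the last holds). Time passes only in rows, so rows that repeat a pose let the fingers close. It gives the time, the measured TCP pose, the force, the opening and the grip force at its end, in the units of the state.
- arm.get_state(): the state, without advancing time (a new reading comes with each control period).
- cams.grab_frame(name): name is "side" or "top"; returns the picture (400x640x3 uint8, blue, green, red); there is no depth.
- cams.camera_info(name): a dict with "camera_matrix" (3x3 intrinsics, pixels), "R" (3x3) and "t" (3): a world point X has camera coordinates R X + t. Camera axes: x right, y down, z forward; pixel columns grow to the right and rows downward; lengths in m; the calibration is good to about 2 mm. A picture is of the moment at which its call begins. camera_info takes no time and is no camera call.
- arm.job_done(): hands the job in; it is judged then, once.
The state is a dict: "t": time; "q": joint angles; "qd": joint speeds; "joint_efforts": joint torques, N m; "eef_pos": TCP position; "ee_rot": TCP orientation; "force": force on the tool from outside, world axes, zero at the start; "moment": the same for the moment, N m; "width": finger opening in m; "gripper_force": force on a finger pad.
Only numpy, scipy, OpenCV 4.12 (cv2) and the standard library are available. Lean on these libraries where they do the work, as an engineer would, in place of code of your own. Each camera call takes 0.05 s, during which the arm holds its last target. There are 200 camera calls.

### The job

Lock the blue sliding bookend of the book rack with the quick-release ball-lock pin: take the pin out of its wooden stand with its red thumb button held in, put its nose into the hole in the bookend's foot, and with it slide the bookend towards the books until the hidden hole in the strip below lines up and the pin can go fully home. Then let go, so that the button springs out and the pin is locked; never force the pin, and leave the other things on the table alone.

Things in the scene. Friction and masses are not known exactly. Their poses are not given: they have to be found in the camera images.
- pin_head (a point): Loose ball-lock pin, 0.1 kg, upright in the wooden stand at the start. Point on its axis, mid-height of its black head. z up along the pin, x towards the red thumb button. Head 24 mm along x (squeeze these two faces; the button is 3 mm proud of the +x face), 22 mm along y, from 24 mm below to 20 mm above this point, with a 3 mm cap on top. Fingertips have room down to the flange, 24 mm below.
- pin_shoulder (a point): Underside of the pin's steel flange (30 mm across, 4 mm thick), on its axis, 28 mm below pin_head, same axes. It rests on the stand's top at the start, and on top of the bookend's foot when the pin is home. Two brass balls in the shaft 19 mm below it: 17 mm over both while the button is out (will not pass the 14 mm holes); withdrawn while the button is in.
- pin_tip (a point): The pin's nose tip, 56 mm below pin_head and 28 mm below the shoulder; same axes. The shaft is 12 mm in diameter, its last 4.5 mm tapering to 6 mm.
- pin_button (a joint): The red thumb button: 0 m is out (balls out, locked), 0.003 m is flush with the head's face (balls in). Its spring takes 2 N to start and 7 N to hold flush: gripping the head across the button face and the face opposite holds it in; letting go lets it spring out.
- pin_stand: Fixed wooden block, 70 x 70 x 42 mm, origin at the centre of its underside; a hole of 23 mm diameter, 36 mm deep in its top, with the pin standing loosely in it.
- rack: Fixed book rack; origin on the table; y runs along it towards three books standing at its +y end, y = 78 to 133 mm (tops 120 mm high). A metal rail 66 mm wide, 40 mm high runs from y = -115 to +78 mm; the blue bookend slides on it along y, about 2 N of friction, staying where it is left. Pin against rack or bookend: never over 60 N; presses of 3 to 12 N are enough; go home slowly (15 mm/s).
- search_zone (a point): Middle of the zone of the rail, 40 mm above the table, that holds the hidden hole; axes as the rack. Under the bookend's foot lies a fixed flat steel strip, 6 mm thick, its top at this height, open below. Its one 14 mm hole is on this line (x = 0), anywhere within 9 mm along y of this point: it differs each time and is not reported; find it by feel with the nose on the strip.
- foot_hole (a point): Centre of the upper mouth of the 14 mm hole in the blue bookend's foot, 49 mm above the table; axes as the rack. Foot 60 mm wide, 8 mm thick, 1 mm above the strip, from 60 mm to -y to 80 mm to +y of the hole, where its upright plate stands, top 115 mm high. Starts 22 to 36 mm to -y of search_zone. Nose on the strip: the shoulder is 19 mm above this point; pin home: 0.
- tape: Blue tape dispenser, bystander, 58 x 156 x 60 mm, origin under its centre.
- glue: Glue stick standing upright, bystander, 26 x 26 x 88 mm, origin under its centre.
- eraser1: Eraser, bystander, 23 x 52 x 14 mm, origin under its centre.
- marker: Orange highlighter lying down, bystander, 20 x 112 x 16 mm, origin under its centre.
There are look-alikes about, which are no part of the job. What is shaped like the part that bears pin_head but purple or turquoise is not meant.

How it is judged:
On the way, in this order (a step that is already met when the one before it is completed fails the run):
1. the pin's nose is in the hole of the bookend's foot, with the thumb button held in (horizontal distance between pin_shoulder and foot_hole below 0.004 m and z of pin_shoulder in the frame of foot_hole between 0.008 and 0.022 m and value of joint pin_button above 0.002 m), for 0.1 s.
2. the pin is fully home through both holes, with the thumb button still held in (horizontal distance between pin_shoulder and foot_hole below 0.003 m and z of pin_shoulder in the frame of foot_hole below 0.0015 m and value of joint pin_button above 0.002 m), for 0.1 s.
At the end, for the whole second after the job is handed in: The pin stands at rest and upright (0.1 rad) in the foot's hole (within 3 mm), its shoulder within 1.5 mm of the foot's top and so through both holes; the hole lies at y above -24 mm in the rack's frame; the button is out (under 0.7 mm), so the balls lock below the strip (horizontal distance between pin_shoulder and foot_hole below 0.003 m and z of pin_shoulder in the frame of foot_hole below 0.0015 m and angle between pin_shoulder's own z axis and vertical below 0.1 rad and value of joint pin_button below 0.0007 m and y of foot_hole in the frame of rack above -0.024 m and linear speed of pin below 0.02 m/s); the robot touches nothing.
It fails at once if the pin is forced: more than 60 N between the pin and the rack or its bookend (contact force between pin and rack above 60 N).
It fails at once if a bystander (tape dispenser, glue stick, eraser, highlighter) is moved by more than 30 mm (distance of any of tape, glue, eraser1, marker from where it was at the start of the episode above 0.03 m).
It also fails if it takes over 56 s, if anything falls off the work surface, if the arm or the gripper's body presses on something with over 40 N, if the wrist force passes 120 N, or if a joint passes its speed limit or range.

## Working session

There is one attempt and no reset: what is moved stays moved. The work goes in short steps, Python scripts to look and compute and a shell command to move; the robot and the scene stay as the last step left them, time stands still between calls to the robot, and variables do not carry over. Pictures are saved under pics/ and viewed, at most 10 in all, crops included, and the job is handed in when it is done.

```bash
mkdir -p pics; ls; python3 - <<'E'
from station import arm,cams
import cv2,numpy as np
s=arm.get_state();print(s)
print(arm.grip_point_offset)
for n in("side","top"):
    cv2.imwrite(f"pics/{n}0.png",cams.grab_frame(n)); i=cams.camera_info(n)
    print(n,np.round(i["camera_matrix"],1).tolist(),np.round(i["R"],3).tolist(),np.round(i["t"],3).tolist(), (-np.array(i["R"]).T@i["t"]).round(3))
E
```

```text
pics
{'t': 0.0, 'q': array([ 1.62110384e+00,  3.59410735e-01,  1.10603586e-02, -3.23262418e-04,
       -1.22409480e+00, -2.88105045e-01]), 'qd': array([ 4.76665390e-04,  1.33337222e-04, -1.94276918e-03, -9.13621487e-05,
        5.99099963e-04, -2.02322346e-03]), 'joint_efforts': array([ 7.39320203e-04, -5.82710016e+01,  2.93051237e+01,  6.99691191e+00,
        6.98405929e-03, -1.50035248e-04]), 'eef_pos': array([0.15892206, 0.65552766, 0.22561276]), 'ee_rot': array([ 3.13992542e+00, -1.77177718e-04, -2.37907475e-01]), 'force': array([ 0.20119971, -0.48650168,  1.20571561]), 'moment': array([ 0.04176023, -0.04938614,  0.00200222]), 'gripper_force': 0.0, 'width': 0.0872934919181005}
0.0188
side [[478.2, 0.0, 313.2], [0.0, 478.2, 200.7], [0.0, 0.0, 1.0]] [[-0.958, -0.285, -0.018], [-0.148, 0.549, -0.822], [0.245, -0.785, -0.569]] [0.55, 0.084, 0.871] [0.326 0.795 0.574]
top [[371.2, 0.0, 315.7], [0.0, 371.2, 198.7], [0.0, 0.0, 1.0]] [[-0.003, -1.0, 0.0], [-0.995, 0.003, -0.096], [0.096, -0.001, -0.995]] [0.084, 0.543, 0.89] [0.455 0.083 0.938]
```

View pics/side0.png

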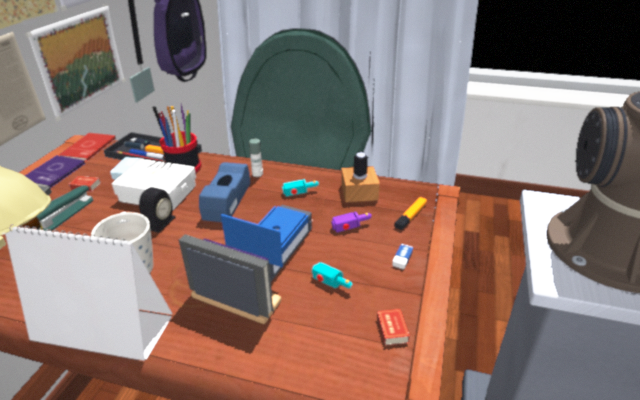

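View pics/top0.png

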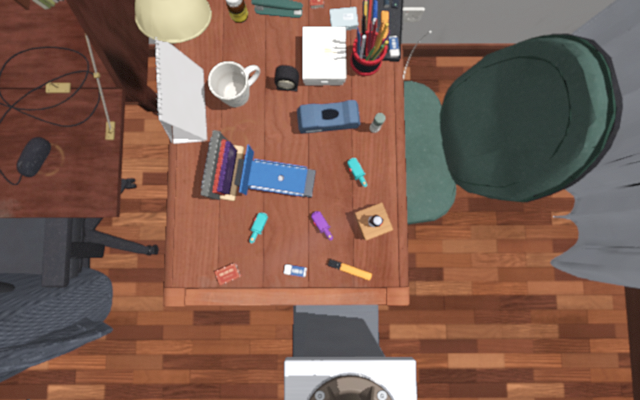

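In both views the black-headed pin stands in the wooden stand (side 361,165; top 376,221). The look-alikes lie on the table: turquoise at top (358,171) and (258,226), side (298,187) and (330,276); purple at top (320,224), side (349,222). I choose the black one. The rack's foot hole is near top (281,178). A close crop will check both.

```bash
python3 - <<'E'
import cv2,numpy as np
s=cv2.imread("pics/side0.png");t=cv2.imread("pics/top0.png")
f=lambda im,x,y,w,h,k:cv2.resize(im[y:y+h,x:x+w],None,fx=k,fy=k,interpolation=cv2.INTER_CUBIC)
a=f(t,195,130,130,75,3);b=f(t,350,195,60,50,4);c=f(s,325,140,70,75,4);d=f(s,215,195,110,75,4)
C=np.zeros((600,760,3),np.uint8)
for im,x,y in((a,0,0),(b,420,0),(c,0,290),(d,300,290)):C[y:y+im.shape[0],x:x+im.shape[1]]=im
cv2.imwrite("pics/crop1.png",C)
E
```

```text
(no output)
```

View pics/crop1.png

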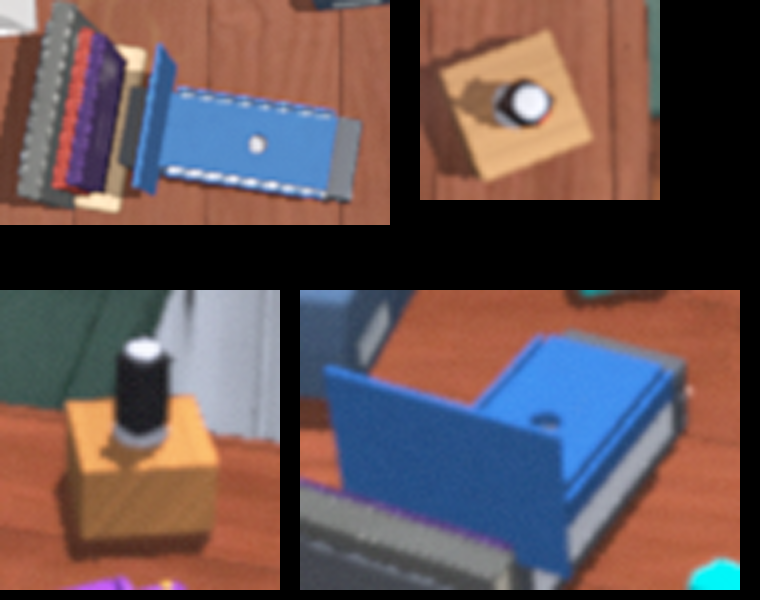

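The crop confirms a black head with a white cap, top (377.3,220.7), side (360.7,155). A sliver of red shows at its lower right (top), so the button faces roughly world -x,-y. The foot hole is at top (280.7,178) and side (276.3,227).

```bash
cat > h.py <<'E'
import cv2,numpy as np
from station import arm,cams
I={n:cams.camera_info(n) for n in("side","top")}
for i in I.values():
    for k in i:i[k]=np.array(i[k],float)
def ray(n,u,v):
    i=I[n];c=-i["R"].T@i["t"];d=i["R"].T@np.linalg.solve(i["camera_matrix"],[u,v,1.]);return c,d/np.linalg.norm(d)
def plane(n,u,v,z):
    c,d=ray(n,u,v);return c+d*(z-c[2])/d[2]
def tri(p,q):
    a,d=ray("side",*p);b,e=ray("top",*q)
    s=np.linalg.lstsq(np.c_[d,-e],b-a,rcond=None)[0];x,y=a+d*s[0],b+e*s[1]
    return (x+y)/2,np.linalg.norm(x-y)
def proj(n,X):
    i=I[n];p=i["camera_matrix"]@(i["R"]@X+i["t"]);return p[:2]/p[2]
E
python3 - <<'E'
from h import *
np.set_printoptions(precision=4,suppress=True)
t=cv2.imread("pics/top0.png");s=cv2.imread("pics/side0.png")
def cen(m,off,w=None):
    y,x=np.nonzero(m);return x.mean()+off[0],y.mean()+off[1],len(x)
# caps: bright & unsaturated
for n,im,(x,y,w,h) in(("top",t,(368,213,18,16)),("side",s,(350,148,20,12))):
    c=im[y:y+h,x:x+w].astype(int);print(n,cen((c.min(2)>165),(x,y)))
c=t[210:232,365:390].astype(int);m=(c[...,2]-c[...,1]>70)&(c[...,2]-c[...,0]>40)
print("red?",cen(m,(365,210)))
print(t[218:230,374:386,2].tolist());print(t[218:230,374:386,1].tolist())
print("cap",tri((360.7,155),(377.3,220.7)))
print("hole",tri((276.3,227),(280.7,178)))
print("cap plane",plane("top",377.3,220.7,.093),plane("side",360.7,155,.093));print("hole plane",plane("top",280.7,178,.049),plane("side",276.3,227,.049))
# blue foot orientation
hsv=cv2.cvtColor(t,cv2.COLOR_BGR2HSV);m=cv2.inRange(hsv,(100,120,110),(118,255,255))
m[:, :253]=0;m[:,320:]=0;m[:150]=0;m[205:]=0
cs=max(cv2.findContours(m,cv2.RETR_EXTERNAL,cv2.CHAIN_APPROX_NONE)[0],key=cv2.contourArea)
r=cv2.minAreaRect(cs);bp=cv2.boxPoints(r);print(r);print(np.array([plane("top",*p,.049) for p in bp]))
m=cv2.inRange(hsv,(8,90,120),(22,255,255))
m[:,:350]=0;m[:,405:]=0;m[:195]=0;m[245:]=0
cs=max(cv2.findContours(m,cv2.RETR_EXTERNAL,cv2.CHAIN_APPROX_NONE)[0],key=cv2.contourArea)
bp=cv2.boxPoints(cv2.minAreaRect(cs));P=np.array([plane("top",*p,.042) for p in bp]);print("stand",P,P.mean(0))
E
```

```text
top (np.float64(377.4339622641509), np.float64(220.18867924528303), 53)
side (np.float64(364.3150684931507), np.float64(153.02739726027397), 73)
red? (np.float64(381.0), np.float64(224.25), 4)
[[187, 221, 232, 236, 238, 237, 215, 173, 172, 204, 217, 220], [213, 233, 235, 237, 240, 242, 233, 180, 136, 177, 212, 222], [221, 236, 237, 238, 241, 245, 242, 194, 136, 176, 213, 223], [219, 238, 239, 239, 242, 246, 240, 189, 148, 197, 221, 224], [190, 228, 239, 243, 245, 243, 223, 174, 175, 213, 226, 227], [129, 190, 223, 238, 239, 219, 187, 182, 209, 225, 228, 228], [57, 115, 163, 185, 184, 165, 179, 218, 230, 230, 229, 229], [49, 41, 68, 90, 108, 141, 202, 230, 232, 229, 227, 227], [133, 110, 112, 126, 149, 180, 217, 229, 228, 226, 224, 222], [204, 197, 204, 210, 214, 217, 224, 225, 223, 222, 222, 222], [225, 224, 226, 228, 227, 225, 222, 222, 222, 223, 225, 227], [227, 226, 226, 224, 223, 222, 223, 224, 226, 228, 229, 230]]
[[188, 223, 234, 237, 240, 240, 217, 162, 132, 154, 168, 171], [214, 234, 236, 238, 241, 244, 236, 184, 119, 132, 163, 173], [222, 237, 238, 239, 242, 246, 244, 199, 1
[... 475 characters left out ...]
 173, 174, 172, 174, 176, 177], [178, 178, 177, 175, 174, 173, 173, 175, 177, 180, 181, 181]]
cap (array([ 0.4868, -0.0576,  0.0901]), np.float64(0.001255046257802612))
hole (array([0.5918, 0.1673, 0.0498]), np.float64(0.0005582929980631137))
cap plane [ 0.486  -0.0572  0.093 ] [ 0.4864 -0.0524  0.093 ]
hole plane [0.5917 0.1673 0.049 ] [0.5925 0.1663 0.049 ]
((278.1405334472656, 175.94325256347656), (54.32696533203125, 24.90202522277832), 8.972626686096191)
[[0.5773 0.2429 0.049 ]
 [0.6376 0.2343 0.049 ]
 [0.6163 0.1038 0.049 ]
 [0.5562 0.1133 0.049 ]]
stand [[ 0.5505 -0.0006  0.042 ]
 [ 0.55   -0.1317  0.042 ]
 [ 0.4319 -0.1286  0.042 ]
 [ 0.4323  0.0009  0.042 ]] [ 0.4912 -0.065   0.042 ]
```

```bash
python3 - <<'E'
from h import *
np.set_printoptions(precision=4,suppress=True)
t=cv2.imread("pics/top0.png").astype(float)
# hue-based redness vs wood: R-G relative
y,x=np.mgrid[214:230,368:388];c=t[214:230,368:388]
# strong red: (R-G)/R much greater than wood (~0.21)
r=(c[...,2]-c[...,1])/(c[...,2]+1);m=(r>.27);print([(a,b,round(v,2)) for a,b,v in zip(x[m],y[m],r[m])])
for z in(.093,.070,.046):print(z,proj("top",np.array([.4865,-.0565,z])))
w=(m)*(r-.22);u,v=(x*w).sum()/w.sum(),(y*w).sum()/w.sum();p=plane("top",u,v,.07);print(u,v,p,np.degrees(np.arctan2(p[1]+.0565,p[0]-.4865)))
E
python3 -m handwheel '[[[0.38,0.48,0,0,0,0,0],[0.76,0.96,0,0,0,0,0]]]' 20
python3 -m handwheel '[[[0.38,0.48,0,0,0,0,0],[0.76,0.96,0,0,0,0,0]]]'
```

```text
[(np.int64(375), np.int64(214), np.float64(0.27)), (np.int64(387), np.int64(214), np.float64(0.3)), (np.int64(373), np.int64(215), np.float64(0.28)), (np.int64(374), np.int64(215), np.float64(0.3)), (np.int64(368), np.int64(216), np.float64(0.28)), (np.int64(373), np.int64(216), np.float64(0.29)), (np.int64(382), np.int64(222), np.float64(0.29)), (np.int64(381), np.int64(223), np.float64(0.28)), (np.int64(382), np.int64(223), np.float64(0.34)), (np.int64(380), np.int64(224), np.float64(0.31)), (np.int64(381), np.int64(224), np.float64(0.4)), (np.int64(382), np.int64(224), np.float64(0.29)), (np.int64(379), np.int64(225), np.float64(0.32)), (np.int64(380), np.int64(225), np.float64(0.4)), (np.int64(381), np.int64(225), np.float64(0.31)), (np.int64(376), np.int64(226), np.float64(0.33)), (np.int64(377), np.int64(226), np.float64(0.29)), (np.int64(378), np.int64(226), np.float64(0.28)), (np.int64(379), np.int64(226), np.float64(0.31)), (np.int64(380), np.int64(226), np.float64(0.28))]
0.093 [376.9933 220.493 ]
0.07 [375.372  220.8667]
0.046 [373.7691 221.2361]
378.8635764293703 222.37701106508646 [ 0.4829 -0.0646  0.07  ] -113.70369448113617
t: 0.35
eef_pos: [0.2002, 0.5658, 0.2255]
ee_rot: [3.14, -0.0, -0.237]
force: [1.4, 0.1, 0.2]
width: 0.0877
gripper_force: 0.0
t: 0.6
eef_pos: [0.2414, 0.4763, 0.2262]
ee_rot: [3.141, 0.0, -0.238]
force: [0.2, 0.0, 0.2]
width: 0.0874
gripper_force: 0.0
```

The red strip runs from top (382,223) to (379.5,225.5), so the button points at about -130° and the tool yaw should be about -0.70.

```bash
python3 -m handwheel '[[[0.38,0.48,0,0,0,0,0],[0.76,0.96,0,0,0,0,0]]]' >/dev/null
python3 -m handwheel '[[[0.38,0.48,0,0,0,0,0],[0.76,0.96,0,0,0,0,0]]]' >/dev/null
python3 -m handwheel '[[[0.38,0.48,0,0,0,0,0],[0.76,0.96,0,0,0,0,0]]]' >/dev/null
python3 -m handwheel '[[[0.38,0.48,0,0,0,0,0],[0.76,0.96,0,0,0,0,0]]]'
python3 -m handwheel '[[[0.38,0.48,0,0,0,0.3,0],[0.76,0.96,0,0,0,0.6,0],[0.76,0.96,0,0,0,0.92,0]]]'
```

```text
t: 1.6
eef_pos: [0.4052, 0.1206, 0.2266]
ee_rot: [-3.141, -0.0, -0.237]
force: [0.8, 0.1, 0.6]
width: 0.0873
gripper_force: 0.0
t: 1.98
eef_pos: [0.4464, 0.0304, 0.2261]
ee_rot: [3.14, 0.0, -0.708]
force: [-0.5, 0.8, 0.1]
width: 0.0878
gripper_force: 0.0
```

```bash
python3 -m handwheel '[[[0.5,0.25,0.3,0,0,0,0],[1,0.51,0.6,0,0,0,0]]]' >/dev/null
python3 -m handwheel '[[[0.08,0,0.6,0,0,0,0],[0.08,0,0.6,0,0,0,0]]]'
python3 - <<'E'
from h import *
s=cams.grab_frame("side");t=cams.grab_frame("top")
a=cv2.resize(s[60:230,270:440],None,fx=2.35,fy=2.35,interpolation=cv2.INTER_CUBIC)
b=cv2.resize(t[150:290,310:450],(400,400),interpolation=cv2.INTER_CUBIC)
cv2.imwrite("pics/g1.png",np.hstack([a[:399,:399],b[:399]]))
E
```

```text
t: 2.48
eef_pos: [0.4833, -0.0547, 0.1275]
ee_rot: [3.136, 0.005, -0.7]
force: [0.1, -0.4, 0.5]
width: 0.0876
gripper_force: 0.0
```

View pics/g1.png

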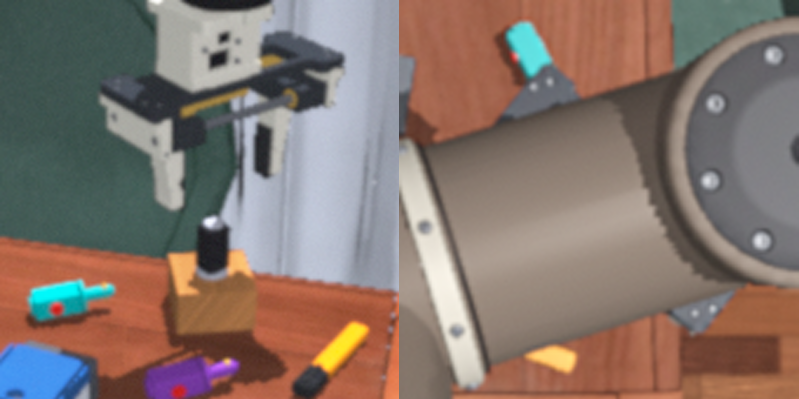

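The fingers straddle the pin and are centred on it: fingertips at crop (168,205) and (268,172), cap at (212,220). Descending.

```bash
python3 -m handwheel '[[[0,0,0.4,0,0,0,0],[0,0,0.8,0,0,0,0],[0,0,0.92,0,0,0,0],[0,0,0.92,0,0,0,0]]]'
```

```text
t: 3.08
eef_pos: [0.4867, -0.053, 0.0581]
ee_rot: [-3.141, -0.001, -0.697]
force: [0.5, 0.1, 0.1]
width: 0.0874
gripper_force: 0.0
```

```bash
python3 -m handwheel '[[[0.03,0.03,0.03,0,0,0,0],[0.03,0.03,0.03,0,0,0,180],[0.03,0.03,0.03,0,0,0,255],[0.03,0.03,0.03,0,0,0,255],[0.03,0.03,0.03,0,0,0,255]]]' 25
python3 -m handwheel '[[[0,0,0,0,0,0,255],[0,0,0,0,0,0,255],[0,0,0,0,0,0,255],[0,0,0,0,0,0,255]]]'
```

```text
t: 3.7
eef_pos: [0.4863, -0.0569, 0.0546]
ee_rot: [-3.141, -0.0, -0.698]
force: [-0.2, 0.1, -0.8]
width: 0.0533
gripper_force: 0.0
t: 4.2
eef_pos: [0.4862, -0.0569, 0.0545]
ee_rot: [3.141, 0.0, -0.698]
force: [-1.0, 0.6, 0.2]
width: 0.0245
gripper_force: 24.9
```

```bash
python3 -m handwheel '[[[0,0,-0.2,0,0,0,255],[0,0,-0.6,0,0,0,255],[0,0,-1,0,0,0,255],[0,0,-1,0,0,0,255]]]' 40
python3 -m handwheel '[[[-0.13,-0.5,0,0,0,0,255],[-0.26,-1,0,0,0,0,255]]]' >/dev/null
python3 -m handwheel '[[[-0.13,-0.5,0,0,0,0,255],[-0.26,-1,0,0,0,0,255]]]' >/dev/null
python3 -m handwheel '[[[-0.13,-0.5,0,0,0,-0.3,255],[-0.26,-1,0,0,0,-0.6,255],[-0.26,-1,0,0,0,-0.9,255],[-0.26,-1,0,0,0,-0.9,255]]]'
python3 -m handwheel '[[[0,0,0,0,0,-0.18,255],[0,0,0,0,0,-0.18,255]]]'
python3 - <<'E'
from h import *
s=cams.grab_frame("side");t=cams.grab_frame("top")
cv2.imwrite("pics/s2.png",s);cv2.imwrite("pics/t2.png",t)
a=cv2.resize(s[120:270,210:360],(600,600),interpolation=cv2.INTER_CUBIC);cv2.imwrite("pics/g2.png",a)
E
```

```text
t: 4.7
eef_pos: [0.4879, -0.0566, 0.1368]
ee_rot: [-3.138, -0.003, -0.697]
force: [-0.0, 0.0, -0.8]
width: 0.0235
gripper_force: 39.8
t: 5.7
eef_pos: [0.5919, 0.1672, 0.1329]
ee_rot: [3.14, 0.002, -0.248]
force: [0.1, -0.4, -1.4]
width: 0.024
gripper_force: 39.8
t: 5.95
eef_pos: [0.5922, 0.1665, 0.134]
ee_rot: [3.141, 0.001, -0.162]
force: [0.2, 0.7, -0.6]
width: 0.0238
gripper_force: 39.8
```

View pics/g2.png

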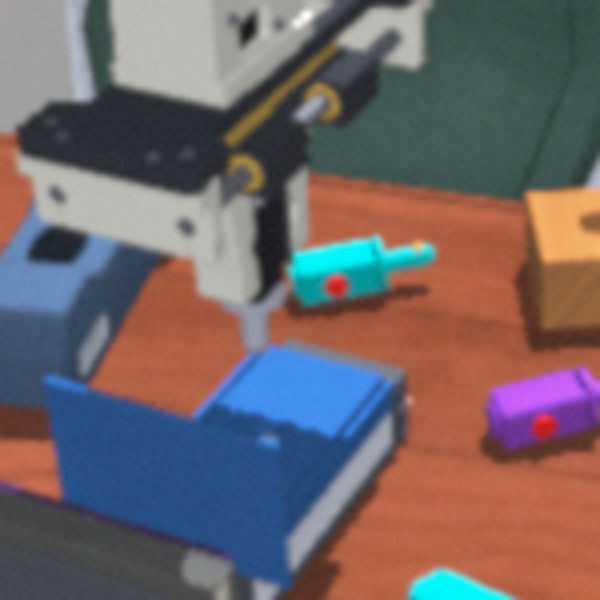

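The pin is held upright with its nose at crop (257,350), side px about (274.2,207.5). The bookend's hole shows at crop (270,438), side px about (277.5,229.5).

```bash
python3 - <<'E'
from h import *
np.set_printoptions(precision=4,suppress=True)
p=np.array([.5922,.1665,.0935])
for d in((0,0,0),(.003,0,0),(0,.003,0),(0,0,.003)):print(d,proj("side",p+d))
print(proj("side",np.array([.592,.1673,.049])))
for q in((274.2,207.5),):print(plane("side",*q,.0935))
print(plane("side",277.3,229,.049),plane("side",276.3,227,.049))
s=cv2.imread("pics/s2.png");g=cv2.cvtColor(s,cv2.COLOR_BGR2GRAY)
print(g[194:211,264:284]); print(s[220:234,266:290,0]);
s=cv2.imread("pics/side0.png");print(s[220:234,266:290,0])
E
```

```text
(0, 0, 0) [274.8553 206.8474]
(0.003, 0, 0) [273.2375 206.587 ]
(0, 0.003, 0) [274.2527 207.8151]
(0, 0, 0.003) [274.745  205.4385]
[276.3891 227.3712]
[0.5926 0.1686 0.0935]
[0.5888 0.1713 0.049 ] [0.5925 0.1663 0.049 ]
[[163 170 176 181 181 183 176 160 135 102  63  67  94 125 137 139 129 102
   76  74]
 [132 145 156 162 166 171 168 151 126  96  88 105 126 143 144 138 116  86
   62  62]
 [117 125 139 146 151 153 154 150 138 133 132 139 145 143 141 131 107  78
   60  55]
 [108 113 124 135 141 146 149 152 153 151 150 150 143 136 127 118 104  89
   63  59]
 [107 104 112 117 126 135 142 149 151 152 148 144 135 117 110 107 103  95
   74  65]
 [104 107 107 107 111 121 135 145 153 152 150 143 129 112 107 104 107  98
   91  83]
 [107 106 107 110 109 117 131 143 152 155 152 141 127 114 109 109 107 107
  105 100]
 [108 107 109 109 113 117 130 143 151 153 152 145 129 113 110 110 109 111
  110 110]
 [111 113 112 110 110 116 128 142 150 153 152 146 131 119 111 112 113 114
  115 113]
 [115 114 114 115 115 115 127 141 150 152 152 147 134 121 114 114 114 113
  112 113]
 [116 113 117 114 113 115 124
[... 2696 characters left out ...]
33 234 235 237 230 202 159 142 140 140 139 143 166 210 234 237 238
  237 237 237 238 238 239]
 [189 201 215 225 231 228 206 173 160 157 153 145 149 170 213 232 237 236
  236 237 237 239 238 238]
 [146 156 168 182 194 203 205 207 206 197 187 179 184 203 226 234 236 236
  236 236 236 238 238 238]
 [137 137 142 147 153 158 170 179 190 196 207 216 220 225 232 235 236 237
  236 237 237 238 238 238]
 [135 135 138 137 137 139 143 145 153 163 176 189 199 212 224 234 236 237
  237 237 238 238 239 236]
 [136 135 136 137 138 136 137 137 138 142 145 151 160 179 208 233 238 238
  238 239 239 239 237 229]
 [133 135 133 136 134 136 137 138 136 134 134 137 142 157 199 230 237 237
  238 239 238 237 231 211]]
```

```bash
python3 -m handwheel '[[[-0.02,-0.01,0.2,0,0,0,255],[-0.02,-0.01,0.4,0,0,0,255],[-0.02,-0.01,0.49,0,0,0,255],[-0.02,-0.01,0.49,0,0,0,255]]]'
python3 - <<'E'
from h import *
s=cams.grab_frame("side")
cv2.imwrite("pics/s3.png",s)
cv2.imwrite("pics/g3.png",cv2.resize(s[190:250,245:325],(800,600),interpolation=cv2.INTER_CUBIC))
E
```

```text
t: 6.55
eef_pos: [0.5907, 0.1678, 0.0942]
ee_rot: [3.14, 0.001, -0.158]
force: [-0.3, -0.7, -0.7]
width: 0.024
gripper_force: 39.8
```

View pics/g3.png

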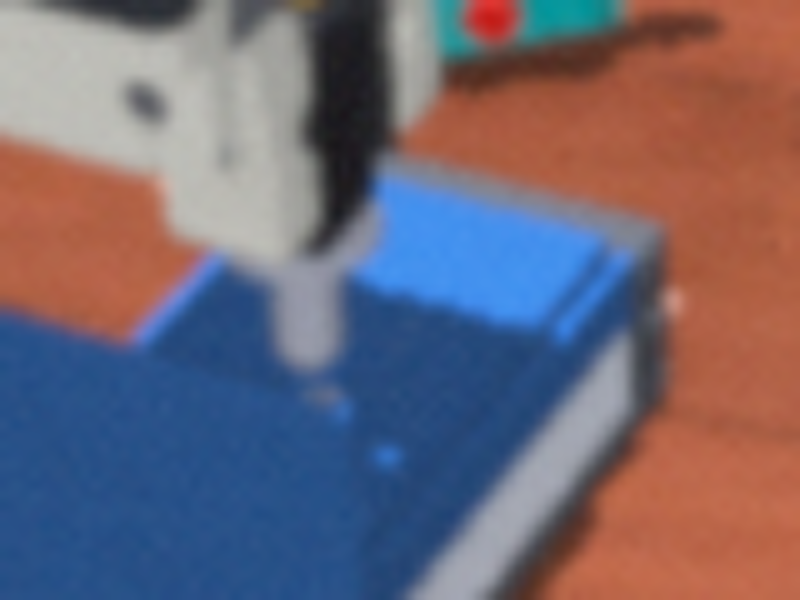

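The shaft sits at crop x about 307 (side px 275.7) with the nose bottom at (305,370), right over the hole's visible glint at (322,393). Going down gently with a slight correction.

```bash
python3 -m handwheel '[[[-0.005,0.01,0.04,0,0,0,255],[-0.005,0.01,0.08,0,0,0,255],[-0.005,0.01,0.08,0,0,0,255]]]'
python3 -m handwheel '[[[0,0,0.025,0,0,0,255],[0,0,0.05,0,0,0,255],[0,0,0.05,0,0,0,255]]]'
```

```text
t: 6.98
eef_pos: [0.5906, 0.1673, 0.0889]
ee_rot: [3.142, 0.0, -0.158]
force: [0.3, 0.0, -1.4]
width: 0.024
gripper_force: 39.8
t: 7.35
eef_pos: [0.5906, 0.1674, 0.0847]
ee_rot: [3.141, 0.0, -0.158]
force: [0.9, -0.3, -1.5]
width: 0.024
gripper_force: 39.8
```

```bash
python3 -m handwheel '[[[0,0,0.02,0,0,0,255],[0,0,0.035,0,0,0,255],[0,0,0.035,0,0,0,255]]]'
python3 -m handwheel '[[[0,0,0.01,0,0,0,255],[0,0,0.02,0,0,0,255],[0,0,0.02,0,0,0,255]]]'
```

```text
t: 7.72
eef_pos: [0.5906, 0.1674, 0.082]
ee_rot: [3.141, 0.0, -0.158]
force: [-0.0, 1.0, -1.4]
width: 0.0243
gripper_force: 39.8
t: 8.1
eef_pos: [0.5907, 0.1674, 0.0806]
ee_rot: [-3.142, -0.0, -0.158]
force: [-1.5, 0.6, -1.1]
width: 0.0243
gripper_force: 39.8
```

```bash
python3 -m handwheel '[[[0,0,0.01,0,0,0,255],[0,0,0.01,0,0,0,255],[0,0,0.01,0,0,0,255]]]'
python3 -m handwheel '[[[0,0,0.01,0,0,0,255],[0,0,0.01,0,0,0,255],[0,0,0.01,0,0,0,255]]]'
```

```text
t: 8.48
eef_pos: [0.591, 0.1674, 0.0804]
ee_rot: [-3.141, -0.001, -0.158]
force: [-0.4, -0.6, 6.2]
width: 0.0239
gripper_force: 39.8
t: 8.85
eef_pos: [0.5913, 0.1675, 0.0802]
ee_rot: [-3.141, -0.001, -0.157]
force: [-2.2, -1.8, 10.3]
width: 0.0236
gripper_force: 39.8
```

Contact at TCP z 0.080, as predicted for the nose on the strip through the foot hole. Sliding towards the books with light pressure.

```bash
python3 -m handwheel '[[[0,-0.02,-0.005,0,0,0,255],[0,-0.04,-0.005,0,0,0,255],[0,-0.06,-0.005,0,0,0,255],[0,-0.08,-0.005,0,0,0,255],[0,-0.1,-0.005,0,0,0,255]]]'
python3 -m handwheel '[[[0,-0.015,0,0,0,0,255],[0,-0.03,0,0,0,0,255],[0,-0.045,0,0,0,0,255]]]'
```

```text
t: 9.48
eef_pos: [0.5924, 0.1745, 0.0803]
ee_rot: [3.141, -0.001, -0.158]
force: [-1.2, -4.7, 7.1]
width: 0.0239
gripper_force: 39.8
t: 9.85
eef_pos: [0.5928, 0.1782, 0.0799]
ee_rot: [3.141, -0.001, -0.158]
force: [0.6, -3.7, 3.2]
width: 0.0239
gripper_force: 39.8
```

```bash
python3 -m handwheel '[[[0,-0.015,0.008,0,0,0,255],[0,-0.03,0.008,0,0,0,255],[0,-0.045,0.008,0,0,0,255]]]'
python3 -m handwheel '[[[0,-0.015,0,0,0,0,255],[0,-0.03,0,0,0,0,255],[0,-0.04,0,0,0,0,255]]]'
```

```text
t: 10.22
eef_pos: [0.593, 0.1824, 0.0783]
ee_rot: [3.141, 0.0, -0.158]
force: [1.4, -2.4, -1.7]
width: 0.0243
gripper_force: 39.8
t: 10.6
eef_pos: [0.5935, 0.1856, 0.0786]
ee_rot: [3.141, 0.0, -0.158]
force: [0.7, -1.5, -2.1]
width: 0.0236
gripper_force: 39.8
```

The nose dropped about 2 mm with no force, so it may be in the hidden hole. Probing downwards here.

```bash
python3 -m handwheel '[[[0,0,0.01,0,0,0,255],[0,0,0.02,0,0,0,255],[0,0,0.02,0,0,0,255]]]'
```

```text
t: 10.98
eef_pos: [0.5937, 0.1855, 0.0773]
ee_rot: [3.142, -0.0, -0.158]
force: [1.2, -3.2, 0.8]
width: 0.024
gripper_force: 39.8
```

```bash
python3 -m handwheel '[[[0,0,0.01,0,0,0,255],[0,0,0.02,0,0,0,255],[0,0,0.02,0,0,0,255]]]'
```

```text
t: 11.35
eef_pos: [0.5937, 0.1849, 0.0759]
ee_rot: [3.141, -0.0, -0.158]
force: [0.2, -5.4, 4.7]
width: 0.024
gripper_force: 39.8
```

```bash
python3 -m handwheel '[[[0,0.012,0,0,0,0,255],[0,0.025,0.005,0,0,0,255],[0,0.025,0.01,0,0,0,255]]]'
```

```text
t: 11.72
eef_pos: [0.5933, 0.1839, 0.0743]
ee_rot: [-3.141, 0.0, -0.158]
force: [1.1, -2.1, -0.1]
width: 0.0236
gripper_force: 39.8
```

Dropping freely now; continuing.

```bash
python3 -m handwheel '[[[0,0,0.015,0,0,0,255],[0,0,0.03,0,0,0,255],[0,0,0.03,0,0,0,255]]]'
```

```text
t: 12.1
eef_pos: [0.5933, 0.1838, 0.072]
ee_rot: [-3.141, 0.0, -0.158]
force: [2.3, -0.5, -2.7]
width: 0.024
gripper_force: 39.8
```

```bash
python3 -m handwheel '[[[0,0,0.02,0,0,0,255],[0,0,0.04,0,0,0,255],[0,0,0.05,0,0,0,255]]]'
python3 -m handwheel '[[[0,0,0.015,0,0,0,255],[0,0,0.03,0,0,0,255],[0,0,0.03,0,0,0,255]]]'
```

```text
t: 12.48
eef_pos: [0.5934, 0.1837, 0.0683]
ee_rot: [-3.141, -0.0, -0.158]
force: [1.0, 0.4, -0.5]
width: 0.0238
gripper_force: 39.8
t: 12.85
eef_pos: [0.5934, 0.1837, 0.0658]
ee_rot: [-3.141, -0.0, -0.158]
force: [2.9, 0.1, -3.3]
width: 0.0238
gripper_force: 39.8
```

```bash
python3 -m handwheel '[[[0,0,0.015,0,0,0,255],[0,0,0.03,0,0,0,255],[0,0,0.03,0,0,0,255]]]'
python3 -m handwheel '[[[0,0,0.01,0,0,0,255],[0,0,0.02,0,0,0,255],[0,0,0.02,0,0,0,255]]]'
```

```text
t: 13.22
eef_pos: [0.5933, 0.1837, 0.0634]
ee_rot: [-3.141, -0.0, -0.158]
force: [2.4, 1.3, -2.0]
width: 0.0235
gripper_force: 39.8
t: 13.6
eef_pos: [0.5933, 0.1836, 0.0618]
ee_rot: [-3.142, -0.0, -0.158]
force: [2.8, 1.3, -1.3]
width: 0.0238
gripper_force: 39.8
```

```bash
python3 -m handwheel '[[[0,0,0.01,0,0,0,255],[0,0,0.01,0,0,0,255],[0,0,0.01,0,0,0,255]]]'
python3 -m handwheel '[[[0,0,0.01,0,0,0,255],[0,0,0.01,0,0,0,255],[0,0,0.01,0,0,0,255]]]'
```

```text
t: 13.98
eef_pos: [0.5934, 0.1837, 0.0615]
ee_rot: [-3.141, -0.0, -0.158]
force: [0.1, 1.1, 4.8]
width: 0.0237
gripper_force: 39.8
t: 14.35
eef_pos: [0.5934, 0.1837, 0.0615]
ee_rot: [-3.141, -0.001, -0.157]
force: [-2.9, 0.1, 10.6]
width: 0.0238
gripper_force: 39.8
```

Seated at TCP z 0.0615, 19 mm below the strip contact, so the pin is home. Releasing and retreating.

```bash
python3 -m handwheel '[[[0,0,-0.008,0,0,0,255],[0,0,-0.008,0,0,0,200],[0,0,-0.008,0,0,0,100],[0,0,-0.008,0,0,0,60],[0,0,-0.008,0,0,0,60]]]'
python3 -m handwheel '[[[0,0,0,0,0,0,60],[0,0,0,0,0,0,60],[0,0,0,0,0,0,60]]]'
```

```text
t: 14.98
eef_pos: [0.5928, 0.1834, 0.0604]
ee_rot: [3.141, 0.001, -0.158]
force: [-0.1, -1.2, 0.2]
width: 0.0483
gripper_force: 0.0
t: 15.35
eef_pos: [0.5932, 0.1836, 0.0609]
ee_rot: [3.142, 0.0, -0.158]
force: [-1.0, -0.5, -0.3]
width: 0.0666
gripper_force: 0.0
```

```bash
python3 -m handwheel '[[[0,0,-0.4,0,0,0,60],[0,0,-1,0,0,0,60]]]' >/dev/null
python3 -m handwheel '[[[0,0,-0.5,0,0,0,60],[0,0.5,-1,0,0,0,60],[0,1,-1,0,0,0,60]]]' >/dev/null
python3 -m handwheel '[[[0,0.5,0,0,0,0,60],[0,1,0,0,0,0,60],[0,1,0,0,0,0,60]]]'
python3 - <<'E'
from h import *
s=cams.grab_frame("side");t=cams.grab_frame("top")
cv2.imwrite("pics/f.png",np.hstack([cv2.resize(s[170:270,210:310],(400,400),interpolation=cv2.INTER_CUBIC),cv2.resize(t[130:230,220:320],(400,400),interpolation=cv2.INTER_CUBIC)]))
E
```

```text
t: 16.35
eef_pos: [0.5675, 0.0234, 0.2213]
ee_rot: [-3.141, -0.0, -0.16]
force: [-0.8, 0.0, 0.3]
width: 0.0671
gripper_force: 0.0
```

View pics/f.png

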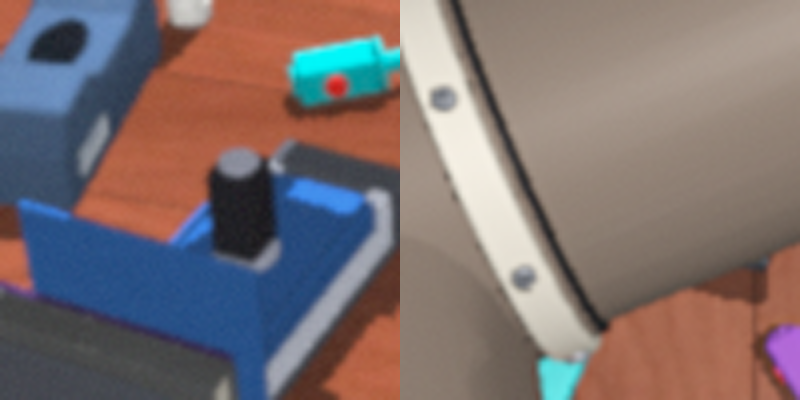

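The pin stands upright on the foot with the gripper clear. The cap is at crop (240,160), side px about (270,210). I'll check its height before handing in.

```bash
python3 - <<'E'
from h import *
print(proj("side",np.array([.5945,.1837,.100])),proj("side",np.array([.5945,.1837,.105])))
arm.job_done()
E
```

```text
[269.83040931 209.18005315] [269.62510935 206.788545  ]
the job is handed in; nothing more can be done
```

I handed the job in: the pin stands fully home through both holes and upright, and I released it so its button could spring out (the button itself was out of the cameras' view, so I couldn't confirm it).

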